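Bring the tally wheel round to the full-batch mark

ROBOT

A 6-joint arm with a two-finger parallel gripper is mounted at the origin on the work surface. World frame = base frame: x ahead of the robot, y to its left, z up, the work surface at z = 0. Lengths are in m, angles in rad, forces in N, time in s.
With the tool pointing down it reaches from about 0.35 to 0.775 m from the base axis. Payload 7.3 kg.
Tool frame: the origin (TCP) lies at the centre of the arm's flange, where the gripper is bolted on; the fingertips stand 178 mm ahead of it and the grasp point (between the pads) lies 159 mm ahead of it; z points along the fingers, y is the line along which they close (so a half turn about z gives the same grasp; the last joint's range is limited). The gripper opens to 92 mm and grips with 3 to 60 N. Pads are 19 mm wide; open, the fingers measure 130 mm over their backs; the gripper's body (75 mm by 190 mm) begins 47 mm behind the grasp point.
Start: joints at [-0.146, 0.342, 1.524, -0, 1.275, -0.146], TCP at [0.525, 0, 0.405] pointing down, gripper open.
Joint ranges: [-2.53, 2.53], [-0.77, 2.02], [0.04, 2.7], [-1, 4.14], [0.28, 2.66], [-3.11, 3.11]. Speed limits (rad/s): [2.57, 2.57, 3.14, 3.14, 3.14, 3.14].

INTERFACE

Orientations are given as [roll, pitch, yaw] about the fixed x, y, z axes, in that order (R = Rz(yaw) Ry(pitch) Rx(roll)).
In Python, from cell import telemetry, vision, ticket gives the robot as it stands.
- The arm moves only by the shell command python3 -m crank 'ROWS' [FORCE]. ROWS is JSON, a list of rows, each a list of 5 numbers: the gripper command: -1 is shut, 1 is fully open, values between are in proportion, then the shift along the tool's x, y, z in mm, then the turn about the tool's z in rad. In form: [[fingers, dx, dy, dz, roll], ...]. A call has 1 to 12 rows; each row is the pose to reach, as a shift and turn from the pose commanded when the call began, along the tool's axes at that moment; what a row does not reach only later rows make up. A row lasts 1/12 s, in which the tool goes at most 41.7 mm and 7.16 degrees, less where a joint would pass 70% of its speed; a pose out of reach is approached as far as the arm can. A call with a gripper value outside its range is refused whole. The fingers move at their own pace and stop on an object; FORCE is the grip in N (left out, the last holds). Time passes only in rows, so rows that repeat a pose let the fingers close. It gives the time, the measured TCP pose, the force, the opening and the grip force at its end, in the units of the state.
- telemetry.observe(): the state, without advancing time (a new reading comes with each control period).
- vision.read_camera(name): name is "scene" or "side" or "wrist"; returns (picture, depth): 384x512x3 uint8, red, green, blue; 384x512 float32, m along the optical axis (not along the pixel's ray), 0 where there is no reading.
- vision.get_calibration(name): a dict with "camera_matrix" (3x3 intrinsics, pixels), "rvec" (rotation vector, rad) and "tvec" (3), from world to camera coordinates, as OpenCV has them. Camera axes: x right, y down, z forward; pixel columns grow to the right and rows downward; lengths in m; the calibration is good to about 2 mm. A picture is of the moment at which its call begins: read the wrist's pose just before it. get_calibration takes no time and is no camera call; for the wrist camera it gives the pose at the moment of the call.
- ticket.hand_in(): hands the job in; it is judged then, once.
The state is a dict: "time": time; "qpos": joint angles; "qvel": joint speeds; "joint_efforts": joint torques, N m; "tool_pos": TCP position; "tool_rot": TCP orientation; "contact_force": force on the tool from outside, world axes, zero at the start; "torque": the same for the moment, N m; "opening": finger opening in m; "grip_force": force on a finger pad.
Only numpy, scipy, OpenCV 4.12 (cv2) and the standard library are available. Lean on these libraries where they do the work, as an engineer would, in place of code of your own. Each camera call takes 0.05 s, during which the arm holds its last target. There are 200 camera calls.

TASK

A batch of tortillas is done: with light fingertip flicks against its edge tabs, advance the counter's wooden tally wheel clockwise (seen from above), click by click, until its one long tab has clicked home exactly at the steel pointer, and not a click past it. Never squeeze the wheel, do not lift the counter or push it out of its place, leave everything else on the shelf where it is, and finish with the hand clear.

Things in the scene. Friction and masses are not known exactly. Their poses are not given: they have to be found in the camera images.
- counter: the tally counter, loose, 1.1 kg, 64 mm high: round black plastic foot (148 mm across, 14 mm high, a tongue under the pointer to 121 mm from the axis), a steel drum on it (108 mm across, top at 38 mm), above that a flat wooden tally wheel on the same vertical axis. Origin under the foot on the axis; x axis points from the axis to the pointer, z up
- tally_wheel (a joint): wheel angle, rad: grows as it turns clockwise seen from above; 0 with the long tab at the pointer; starts near -1.57, -2.36 or -3.14 (two to four clicks short). A spring detent holds it at every multiple of 0.785 (45 deg, one click) and draws it to the nearest when let go; 1 to 3 N at a tab's end moves it over a click; it does not run on
- hub (a point): point on the wheel's axis, 52 mm above the shelf (mid-height of the tabs), axes as the counter's. The wheel: hub 68 mm across and 16 mm high, eight straight radial tabs every 45 degrees, each 7 mm thick and 20 mm tall (42 to 62 mm above the shelf), reaching 65 mm from the axis (the long one 91 mm). At rest one tab is always in line with the pointer
- long_tab_tip (a point): outer end of the one long tab at mid-height, 91 mm from the axis; this tab ends in an upright round bead 16 mm across, centred 83 mm from the axis; its x axis points outward along that tab
- pointer (a point): inner tip of the fixed steel pointer, 95 mm from the axis, 57 mm high: a short finger on top of a 10 x 16 mm post that stands on the foot 111 mm from the axis; finger top 61 mm above the shelf. The long tab passes 4 mm inside it
- comal: cast iron comal (flat griddle), 240 mm across, 16 mm high, with a bar handle; origin under its centre
- press: closed wooden tortilla press with a handle bar across its top, 245 x 200 x 78 mm; origin under its centre
- bowl: empty blue ceramic bowl, 150 mm across, 60 mm high; origin under its centre
- spatula: steel spatula lying flat, 260 mm long; origin under its middle
- mug: white ceramic mug, 76 mm across, 85 mm high; origin under its centre
- salt: small glass salt jar, 48 mm across, 62 mm high, standing beside the counter; origin under its centre
- spoon: wooden spoon lying flat beside the counter, 170 mm long; origin under its middle

How it is judged:
At the end, for the whole second after the job is handed in: The wheel rests in the detent with its long tab at the pointer (within 0.15 rad, reached clockwise), the counter stands upright within 25 mm of where it was, and every other thing is within 20 mm of its place (value of joint tally_wheel between -0.15 and 0.15 rad and velocity of joint tally_wheel between -0.1 and 0.1 rad/s and distance of counter from where it was at the start of the episode below 0.025 m and angle between counter's own z axis and vertical below 0.05 rad and linear speed of counter below 0.02 m/s and distance of each of comal, press, bowl, spatula, mug, salt, spoon from where it was at the start of the episode below 0.02 m); the robot touches nothing.
It fails at once if the wheel went past the pointer towards the next click (value of joint tally_wheel above 0.45 rad).
It fails at once if the counter was lifted or tipped (height (world z) of counter above 0.006 m or angle between counter's own z axis and vertical above 0.12 rad).
It fails at once if the counter was pushed out of its place (30 mm) (distance of counter from where it was at the start of the episode above 0.03 m).
It fails at once if the wheel was squeezed or forced (over 12 N) instead of lightly flicked (contact force between the arm and tally_wheel above 12 N).
It fails at once if something else on the shelf was moved or picked up (20 mm) (distance of any of comal, press, bowl, spatula, mug, salt, spoon from where it was at the start of the episode above 0.02 m).
It also fails if it takes over 64 s, if anything falls off the work surface, if the arm or the gripper's body presses on something with over 40 N, if the wrist force passes 120 N, or if a joint passes its speed limit or range.

## Working session

There is one attempt and no reset: what is moved stays moved. The work goes in short steps, Python scripts to look and compute and a shell command to move; the robot and the scene stay as the last step left them, time stands still between calls to the robot, and variables do not carry over. Pictures are saved under pics/ and viewed, at most 10 in all, crops included, and the job is handed in when it is done.

```bash
ls; mkdir -p pics; python3 - <<'E'
from cell import telemetry, vision
import cv2
s=telemetry.observe(); print(s)
for n in ("scene","wrist"):
    p,d=vision.read_camera(n); cv2.imwrite(f"pics/{n}0.png",p[:,:,::-1])
E
```

```text
pics
{'time': 0.0, 'qpos': array([-1.45997309e-01,  3.42723280e-01,  1.52505970e+00, -7.01940186e-06,
        1.27536694e+00, -1.46008457e-01]), 'qvel': array([ 0.00010139,  0.00013073,  0.00153352, -0.001273  , -0.00212229,
        0.0003811 ]), 'joint_efforts': array([ 7.61924657e-04, -4.31245601e+01, -2.44219762e+01,  7.17750052e-02,
        5.59406646e-02, -1.04314388e-04]), 'tool_pos': array([5.24856519e-01, 4.38183183e-05, 4.04029553e-01]), 'tool_rot': array([-3.14005097e+00, -2.19927185e-04,  1.57080935e+00]), 'contact_force': array([-0.26312421,  0.90765005,  0.18275093]), 'torque': array([-0.00453328,  0.00690029,  0.00140875]), 'grip_force': 0.0, 'opening': 0.09222470714201485}
```

View pics/scene0.png

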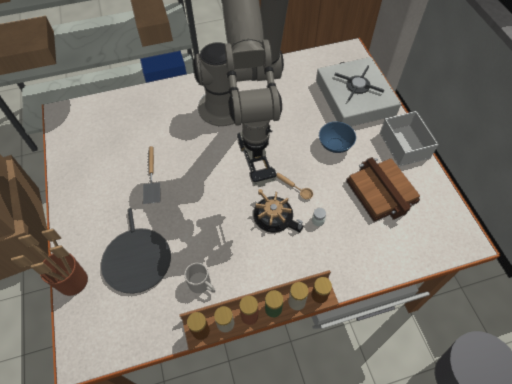

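View pics/wrist0.png

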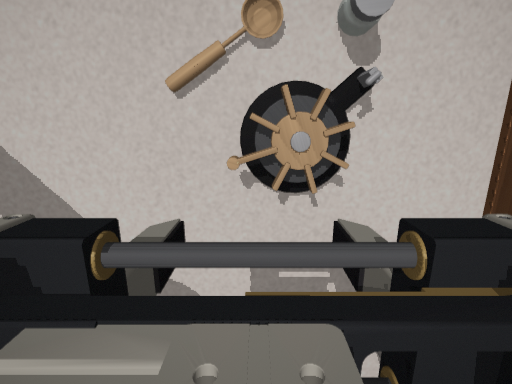

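The scene shows the counter at about (273,210), with the salt jar at (319,215) and the spoon between it and the robot. In the wrist view the hub is at about (300,141), the bead at (233,163), the pointer at (372,75), the salt at (365,10) and the spoon at (172,82) to (263,17).

```bash
cat > h.py <<'E'
import numpy as np, cv2
from cell import telemetry, vision
def cal(n):
    c=vision.get_calibration(n); K=np.array(c["camera_matrix"]);R=cv2.Rodrigues(np.array(c["rvec"],float))[0];t=np.array(c["tvec"],float).ravel()
    return K,R,t
def cloud(n):
    K,R,t=cal(n); p,d=vision.read_camera(n)
    v,u=np.mgrid[:384,:512]; P=np.stack([(u-K[0,2])/K[0,0]*d,(v-K[1,2])/K[1,1]*d,d],-1)
    W=(P-t)@R; W[d==0]=np.nan
    return p,W
E
python3 - <<'E'
from h import *
p,W=cloud("wrist")
K,R,t=cal("wrist"); print("cam",-R.T@t, R.round(2).tolist())
for n,(u,v) in dict(hub=(300,141),hubwood=(280,135),bead=(233,163),ptr=(372,75),ptr2=(378,71),tabA=(287,92),tabB=(326,94),tabC=(350,126),salt=(365,8),spA=(172,82),spB=(263,17),foot=(252,175)).items(): print(n,W[v,u].round(4))
# top-down height map around counter
m=(np.nan_to_num(W[...,2])>0.008)&(np.nan_to_num(W[...,2])<0.07)
np.set_printoptions(suppress=True)
q=m.copy(); q[200:]=False
f=W[q]; 
# rectified picture at z=0.06
S=2000
img=np.zeros((600,700,3),np.uint8)
c=W[141,300]
X,Y=np.meshgrid(c[0]+ (300-np.arange(600))/S, c[1]+(350-np.arange(700))/S,indexing='ij')
for z in [0.058]:
    Q=np.stack([X,Y,np.full_like(X,z)],-1)@R.T+t
    u=(Q[...,0]/Q[...,2]*K[0,0]+K[0,2]).astype(np.float32);v=(Q[...,1]/Q[...,2]*K[1,1]+K[1,2]).astype(np.float32)
    cv2.imwrite("pics/rect.png",cv2.remap(p,u,v,cv2.INTER_LINEAR)[:,:,::-1])
# wood tab top points: z 0.055..0.064
q=(W[...,2]>0.054)&(W[...,2]<0.065); q[205:]=False
f=W[q]; r=np.hypot(*(f-c)[:,:2].T); a=np.degrees(np.arctan2((f-c)[:,1],(f-c)[:,0]))%360
for lo,hi in((.04,.068),(.07,.093),(.095,.12)):
    print(lo,np.histogram(a[(r>lo)&(r<hi)],bins=72,range=(0,360))[0])
E
```

```text
cam [0.52502397 0.06608498 0.38555075] [[1.0, -0.0, -0.0], [-0.0, -0.97, 0.25], [-0.0, -0.25, -0.97]]
hub [0.5726 0.0469 0.0651]
hubwood [0.5497 0.0535 0.0599]
bead [0.4945 0.0212 0.0634]
ptr [0.6496 0.1181 0.0617]
ptr2 [0.6554 0.122  0.0624]
tabA [0.5563 0.1003 0.0637]
tabB [0.5997 0.0982 0.0637]
tabC [0.6294 0.0637 0.0632]
salt [0.6352 0.1823 0.063 ]
spA [0.4167 0.1167 0.0206]
spB [0.5302 0.1936 0.0051]
foot [ 5.153e-01 -4.800e-03  2.000e-04]
0.04 [  0   0  32  86  26   0   0   0   0   0   0  28  91  43   0   0   0   0
   0   0  18  91  48   0   0   0   0   0   0   9  81  39   0   0   0   0
   0   0   7 104  45   0   0   0   0   0   0  15  84  36   0   0   0   0
   0   0  25  79  28   0   0   0   0   0   0  22  85  19   0   0   0   0]
0.07 [ 0  0  0  0  0  0  0  0  0  0  0  0  0  0  0  0  0  0  0  0  0  0  0  0
  0  0  0  0  0  0  0  0  0  0  0  0  0  0 22 99 46  0  0  0  0  0  0  0
  0  0  0  0  0  0  0  0  0  0  0  0  0  0  0  0  0  0  0  0  0  0  0  0]
0.095 [  0   0   0   0   0   0   0  53 135   3   0   0   0   0   0   0   0   0
   0   0   0   0   0   0   0   0   0   0   0   0   0   0   0   0   0   0
   0   0   0   0   0   0   0   0   0   0   0   0   0   0   0   0   0   0
   0   0   0   0   0   0   0   0   0   0   0   0   0   0   0   0   0   0]
```

View pics/rect.png

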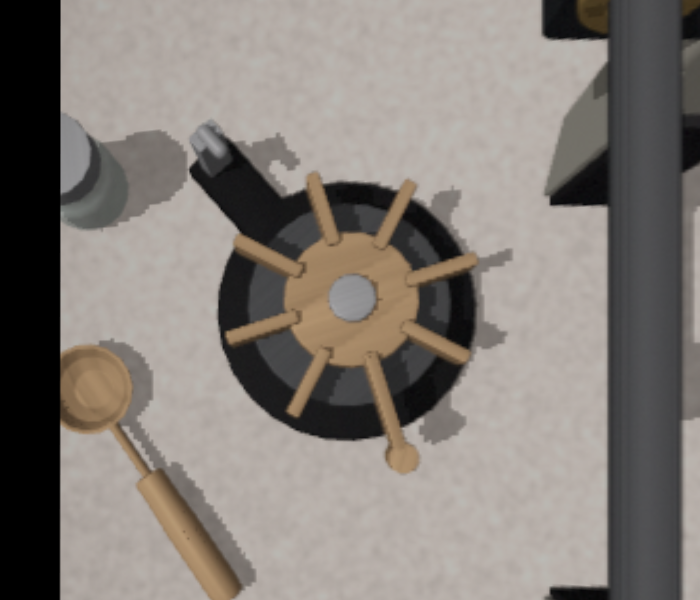

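The rectified view (up = +x, left = +y) has the hub at (352,298), the long tab's bead at (402,457) and the pointer at about (222,155). The long tab is at 197°, while the pointer is at about 42°, so the tabs look half a click out of line with it. I'll hover with closed fingers beside the wheel on the free robot side, and check the wheel again.

```bash
python3 -m crank '[[-1,-6,2,30,-0.11],[-1,-12,4,60,-0.22],[-1,-18,5,90,-0.33],[-1,-23,7,120,-0.44],[-1,-23,7,145,-0.524],[-1,-23,7,145,-0.524],[-1,-23,7,145,-0.524],[-1,-23,7,145,-0.524]]'
cat >> h.py <<'E'
def look(n,name,c=(.5726,.0469),z=.058,S=2000):
    p,W=cloud(n); K,R,t=cal(n)
    X,Y=np.meshgrid(c[0]+(250-np.arange(500))/S, c[1]+(250-np.arange(500))/S,indexing='ij')
    Q=np.stack([X,Y,np.full_like(X,z)],-1)@R.T+t
    u=(Q[...,0]/Q[...,2]*K[0,0]+K[0,2]).astype(np.float32);v=(Q[...,1]/Q[...,2]*K[1,1]+K[1,2]).astype(np.float32)
    cv2.imwrite(name,cv2.remap(p,u,v,cv2.INTER_LINEAR)[:,:,::-1]); return p,W
E
python3 - <<'E'
from h import *
s=telemetry.observe(); print(s['tool_pos'],s['tool_rot'],s['contact_force'],s['opening'])
a,_=look("wrist","pics/w1.png"); b,_=look("scene","pics/s1.png")
c=cv2.imread("pics/s1.png"); d=cv2.imread("pics/w1.png"); 
cv2.imwrite("pics/m1.png",cv2.resize(np.hstack([d,c]),(800,400)))
E
```

```text
time: 0.82
tool_pos: [0.5326, -0.023, 0.261]
tool_rot: [3.14, 0.001, 2.092]
contact_force: [-0.4, -0.2, 0.5]
opening: 0.0429
grip_force: 0.0
[ 0.53255329 -0.02295967  0.26101495] [3.14021358e+00 1.13613027e-03 2.09240405e+00] [-0.40604096 -0.24374863  0.49622148] 0.04287182998916209
```

View pics/m1.png

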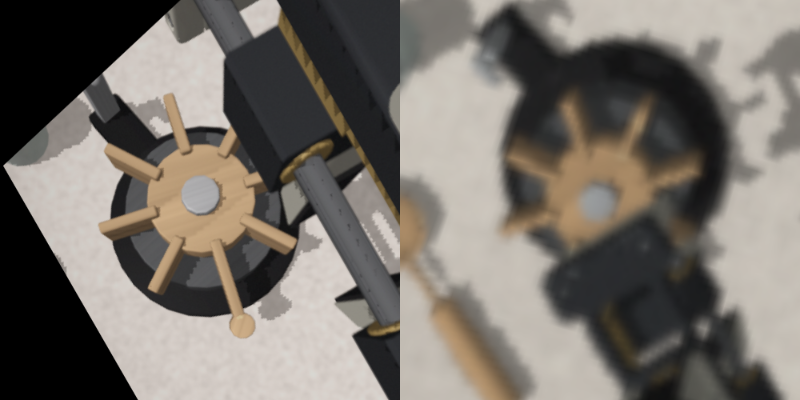

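The wheel hasn't moved and rests about 3.5 clicks short, balanced between two detents. I'll enter the free gap behind the long tab and nudge it forward gently.

```bash
python3 -m crank '[[-1,10,0,0,0],[-1,20,0,0,0],[-1,30,0,0,0],[-1,30,0,0,0],[-1,30,0,0,0],[-1,30,0,0,0],[-1,30,0,0,0],[-1,30,0,0,0],[-1,30,0,0,0],[-1,30,0,0,0]]' 10
python3 -m crank '[[-1,0,0,12,0],[-1,0,0,24,0],[-1,0,0,36,0],[-1,0,0,36,0],[-1,3,0,36,0],[-1,6,0,36,0],[-1,9,0,36,0],[-1,12,0,36,0],[-1,15,0,36,0],[-1,15,0,36,0],[-1,15,0,36,0]]'
python3 - <<'E'
from h import *
look("wrist","pics/w2.png"); look("scene","pics/s2.png")
c=cv2.imread("pics/s2.png"); d=cv2.imread("pics/w2.png"); 
cv2.imwrite("pics/m2.png",cv2.resize(np.hstack([d,c]),(800,400)))
E
```

```text
time: 1.75
tool_pos: [0.5171, 0.0028, 0.2596]
tool_rot: [-3.142, 0.0, 2.094]
contact_force: [-0.8, 0.6, 0.6]
opening: 0.0005
grip_force: 0.0
time: 2.67
tool_pos: [0.5095, 0.0162, 0.224]
tool_rot: [3.141, 0.0, 2.095]
contact_force: [0.3, -0.4, -0.3]
opening: 0.0007
grip_force: 0.0
```

View pics/m2.png

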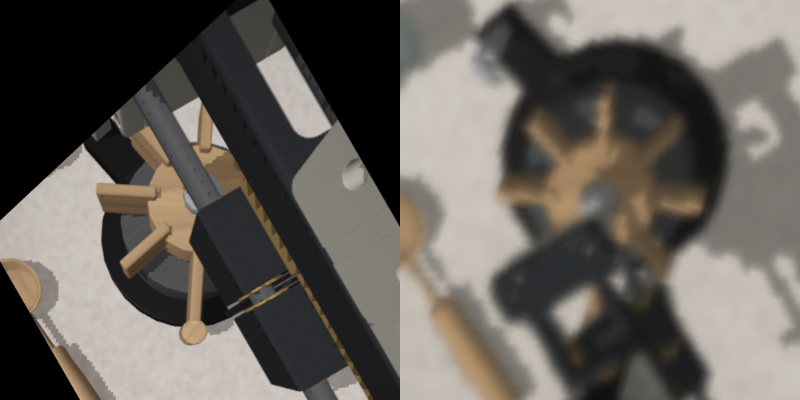

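The wheel clicked to -2.36: the long tab is at about 177° (bead (193,332)) and a tab lines up with the pointer. Three clicks remain. Next is a full stroke on the tab at 222°.

```bash
python3 -m crank '[[-1,0,0,-12,0],[-1,0,0,-24,0],[-1,0,0,-36,0],[-1,-15,0,-36,0],[-1,-30,0,-36,0],[-1,-45,0,-36,0],[-1,-45,0,-36,0],[-1,-45,0,-24,0],[-1,-45,0,-12,0],[-1,-45,0,0,0],[-1,-45,0,0,0]]'
python3 -m crank '[[-1,4,0,0,0],[-1,8,0,0,0],[-1,12,0,0,0],[-1,16,0,0,0],[-1,20,0,0,0],[-1,24,0,0,0],[-1,28,0,0,0],[-1,32,0,0,0],[-1,36,0,0,0],[-1,40,0,0,0],[-1,44,0,0,0],[-1,45,0,0,0]]'
python3 - <<'E'
from h import *
look("wrist","pics/w3.png"); look("scene","pics/s3.png")
c=cv2.imread("pics/s3.png"); d=cv2.imread("pics/w3.png"); 
cv2.imwrite("pics/m3.png",cv2.resize(np.hstack([d,c]),(800,400)))
E
```

```text
time: 3.68
tool_pos: [0.5313, -0.0235, 0.2209]
tool_rot: [-3.138, -0.004, 2.094]
contact_force: [-0.9, -0.6, -0.6]
opening: 0.0002
grip_force: 0.0
time: 4.68
tool_pos: [0.509, 0.0167, 0.2236]
tool_rot: [-3.141, -0.001, 2.095]
contact_force: [0.4, -0.4, -0.2]
opening: 0.0004
grip_force: 0.0
```

View pics/m3.png

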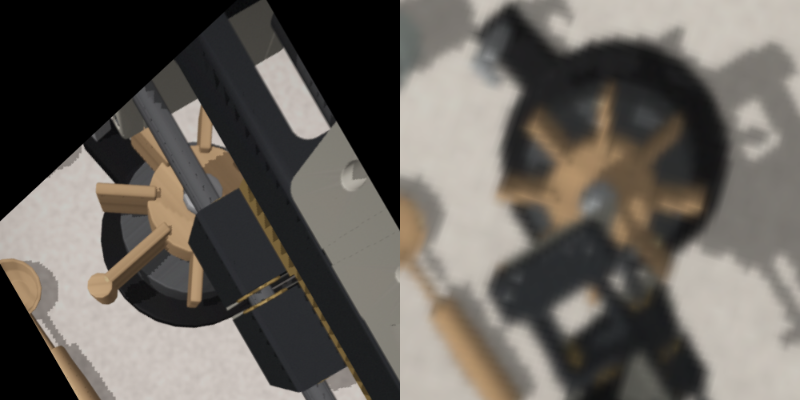

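One clean click: the long tab is now at about 132° (bead (102,287)) and the counter hasn't moved. Two clicks remain, so I'll repeat the stroke.

```bash
python3 -m crank '[[-1,0,0,-12,0],[-1,0,0,-24,0],[-1,0,0,-36,0],[-1,-15,0,-36,0],[-1,-30,0,-36,0],[-1,-45,0,-36,0],[-1,-45,0,-36,0],[-1,-45,0,-24,0],[-1,-45,0,-12,0],[-1,-45,0,0,0],[-1,-45,0,0,0]]'
python3 -m crank '[[-1,4,0,0,0],[-1,8,0,0,0],[-1,12,0,0,0],[-1,16,0,0,0],[-1,20,0,0,0],[-1,24,0,0,0],[-1,28,0,0,0],[-1,32,0,0,0],[-1,36,0,0,0],[-1,40,0,0,0],[-1,44,0,0,0],[-1,45,0,0,0]]'
python3 - <<'E'
from h import *
look("wrist","pics/w4.png"); look("scene","pics/s4.png")
c=cv2.imread("pics/s4.png"); d=cv2.imread("pics/w4.png"); 
cv2.imwrite("pics/m4.png",cv2.resize(np.hstack([d,c]),(800,400)))
E
```

```text
time: 5.7
tool_pos: [0.5312, -0.0235, 0.2209]
tool_rot: [-3.138, -0.004, 2.094]
contact_force: [-0.5, 0.4, 0.5]
opening: 0.0002
grip_force: 0.0
time: 6.7
tool_pos: [0.509, 0.0167, 0.2236]
tool_rot: [-3.141, -0.001, 2.095]
contact_force: [-0.4, -0.8, 0.2]
opening: 0.0003
grip_force: 0.0
```

View pics/m4.png

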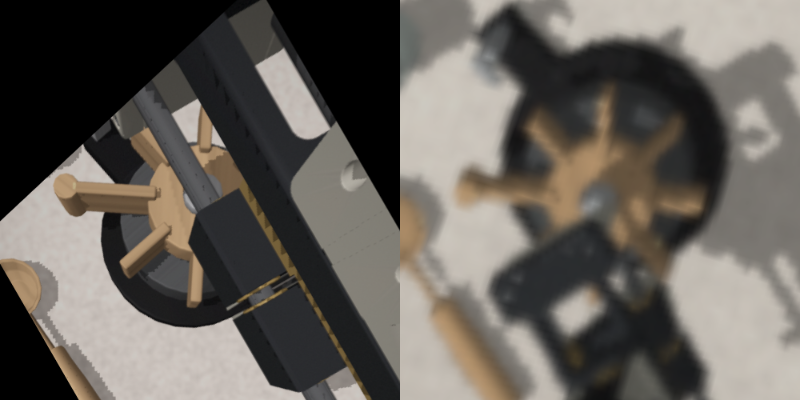

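The long tab is at about 87° (bead (67,192)), one click short. I'll give it the final stroke, then lift clear.

```bash
python3 -m crank '[[-1,0,0,-12,0],[-1,0,0,-24,0],[-1,0,0,-36,0],[-1,-15,0,-36,0],[-1,-30,0,-36,0],[-1,-45,0,-36,0],[-1,-45,0,-36,0],[-1,-45,0,-24,0],[-1,-45,0,-12,0],[-1,-45,0,0,0],[-1,-45,0,0,0]]'
python3 -m crank '[[-1,4,0,0,0],[-1,8,0,0,0],[-1,12,0,0,0],[-1,16,0,0,0],[-1,20,0,0,0],[-1,24,0,0,0],[-1,28,0,0,0],[-1,32,0,0,0],[-1,36,0,0,0],[-1,40,0,0,0],[-1,44,0,0,0],[-1,45,0,0,0]]'
python3 -m crank '[[-1,0,0,-15,0],[-1,0,0,-40,0],[-1,-10,-10,-70,0],[-1,-20,-20,-100,0],[-1,-30,-30,-130,0],[-1,-40,-40,-150,0],[-1,-40,-40,-150,0],[-1,-40,-40,-150,0]]'
python3 - <<'E'
from h import *
look("wrist","pics/w5.png"); look("scene","pics/s5.png")
c=cv2.imread("pics/s5.png"); d=cv2.imread("pics/w5.png"); 
cv2.imwrite("pics/m5.png",cv2.resize(np.hstack([d,c]),(800,400)))
E
```

```text
time: 7.72
tool_pos: [0.5312, -0.0236, 0.2209]
tool_rot: [-3.138, -0.004, 2.094]
contact_force: [-1.0, 0.6, 0.2]
opening: 0.0004
grip_force: 0.0
time: 8.72
tool_pos: [0.509, 0.0167, 0.2236]
tool_rot: [-3.141, -0.001, 2.095]
contact_force: [-0.6, -0.1, -0.5]
opening: 0.0005
grip_force: 0.0
time: 9.38
tool_pos: [0.4948, -0.039, 0.3745]
tool_rot: [3.14, 0.001, 2.093]
contact_force: [0.6, 1.2, -0.1]
opening: 0.0004
grip_force: 0.0
```

View pics/m5.png

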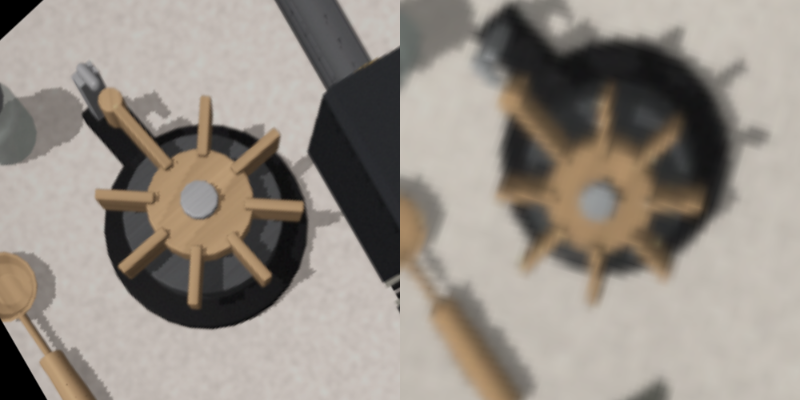

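The long tab (bead (111,102)) is home at the pointer (about (98,110)). The counter is in place and the hand is clear.

```bash
python3 -c "
from cell import ticket
print(ticket.hand_in())"
```

```text
the job is handed in; nothing more can be done
None
```

The wheel's long tab was flicked clockwise until it clicked home at the pointer; the last picture shows it there with the counter in place and the hand clear, and the job was handed in at about 9.5 s (no verdict was returned).

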